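# Load a ribbon roll on the drive spindle of a cassette printer's ribbon bay

### The job

Load the ribbon bay of the cassette printer: put the green drive hub on the spindle first and turn it until its notches drop over the two brass lugs and it sits flat on the floor of the bay, then stand the black ribbon roll up and slide it down over the hub until it rests on the hub's flange, and finally close the spindle with the blue end cap, right down on the roll. Leave the specimen pots and the slide mailer standing where they are.

Things in the scene. Friction and masses are not known exactly. Their poses are not given: they have to be found in the camera images.
- ribbon_bay: Grey plastic bay fixed on the bench: floor 150 x 120 mm, 12 mm thick; side walls (inner faces 55 mm either side of the spindle) and a back wall (inner face 75 mm behind it), tops 72 mm above the bench. Front open, but for two thin steel posts 66 mm high, 60 mm ahead of the spindle and 50 mm to either side. Origin on the bench under the spindle; x to the back wall, y to the left wall, z up.
- spindle_foot (a point): Where the axis of the upright steel spindle (12 mm thick) meets the top of the bay's floor, 12 mm above the bench; axes as the bay's. Two brass drive lugs stand 5 mm high on the floor, on the bay's x axis before and behind the spindle, 16 to 21 mm from its axis, each 5.5 mm wide.
- spindle_tip (a point): Tip of the spindle, 80 mm above the bench; its last 8 mm are coned from 12 down to 5 mm.
- drive_hub: Green plastic hub, upright: flange 47 mm across, 9 mm thick, with a round sleeve 24 mm thick on it, top 45 mm above the underside (last 9 mm coned to 18 mm); 15 mm bore. Two notches in the flange's underside, 6 mm deep, about 10 mm wide, on the hub's x axis under orange marks, take the lugs (a half turn is the same). On top of the lugs it sits 5 mm high. Origin: centre of the underside; z up. 60 g.
- ribbon_roll: Ribbon roll, wound hard, glossy black on a brown cardboard core: 56 mm in diameter, 45 mm long over the core, which sticks out 2 mm at each end; bore 28 mm, slides over the hub's sleeve. Starts lying on its side. Origin at its centre; its y axis is the roll's axis (either end may go up). Home, its centre is 31.5 mm above the bay's floor. About 120 g.
- end_cap: Blue end cap, standing knob up: flange 50 mm across and 5 mm thick, knurled round knob 24 mm thick, its top 32 mm above the underside. A blind bore in the underside, 15 mm wide and 28 mm deep, takes the spindle's tip. Origin: centre of the underside; z up. Home, its underside lies on the roll, 54 mm above the bay's floor. 40 g.
- pot_white: Bystander: specimen pot with a white lid, 49 mm across, 65 mm high; origin at the centre of its underside.
- pot_red: Bystander: specimen pot with a red lid, 49 mm across, 65 mm high; origin at the centre of its underside.
- slides: Bystander: flat slide mailer, blue lid and white base, 30 x 82 x 15 mm (long along its y axis); origin at the centre of its underside.
There are look-alikes about, which are no part of the job. Of the things shaped like the end_cap, the blue one is meant.

How it is judged (in metres and radians):
On the way, in this order (a step that is already met when the one before it is completed fails the run):
1. the drive hub is on the spindle, turned so that its notches took the lugs, flat on the bay's floor (horizontal distance between drive_hub and spindle_foot below 0.004 m and z of drive_hub in the frame of spindle_foot below 0.0025 m and angle between drive_hub's own z axis and vertical below 0.08 rad), for 0.2 s.
2. the ribbon roll is down over the hub, resting on its flange (all of step 1 and horizontal distance between ribbon_roll and spindle_foot below 0.006 m and z of ribbon_roll in the frame of spindle_foot between 0.028 and 0.034 m and angle between the y axis of ribbon_roll and the z axis of ribbon_bay, either way round below 0.1 rad), for 0.2 s.
At the end, for the whole second after the job is handed in: Hub flat on the bay floor over the lugs (height 2.5 mm, axis 4 mm), roll upright on its flange (height 3 mm, axis 6 mm, 0.1 rad), cap on the roll (height 3 mm, axis 5 mm, 0.1 rad); all released and at rest, the pots and the mailer still standing within 3 cm of their places (all of step 2 and horizontal distance between end_cap and spindle_foot below 0.005 m and z of end_cap in the frame of spindle_foot between 0.051 and 0.057 m and angle between end_cap's own z axis and vertical below 0.1 rad and linear speed of each of drive_hub, ribbon_roll, end_cap below 0.02 m/s); the robot touches nothing.
It fails at once if the white-lidded specimen pot is pushed more than 3 cm away or knocked over (distance of pot_white from where it was at the start of the episode above 0.03 m or angle between pot_white's own z axis and vertical above 0.6 rad).
It fails at once if the red-lidded specimen pot is pushed more than 3 cm away or knocked over (distance of pot_red from where it was at the start of the episode above 0.03 m or angle between pot_red's own z axis and vertical above 0.6 rad).
It fails at once if the blue and white slide mailer is pushed more than 3 cm away or knocked over (distance of slides from where it was at the start of the episode above 0.03 m or angle between slides's own z axis and vertical above 0.6 rad).
It also fails if it takes over 72 s, if anything falls off the work surface, if the arm or the gripper's body presses on something with over 40 N, if the wrist force passes 120 N, or if a joint passes its speed limit or range.

### The arm

A 6-joint arm with a two-finger parallel gripper is mounted at the origin on a cart in front of the work surface, level with it; the furniture and walls round the work are solid. World frame = base frame: x ahead of the robot, y to its left, z up, the work surface at z = 0. Lengths are in m, angles in degrees, forces in N, time in s.
With the tool pointing down it reaches from about 0.375 to 0.9 m from the base axis. Payload 3.1 kg.
Tool frame: the origin (TCP) lies between the finger pads; the fingertips stand 22 mm ahead of it and the grasp point (between the pads) lies 3 mm ahead of it; z points along the fingers, y is the direction in which the jaws open and shut (so a half turn about z gives the same grasp; the last joint's range is limited). The gripper opens to 87 mm and grips with 3 to 60 N. Pads are 19 mm wide; open, the fingers measure 117 mm over their backs; the gripper's body (75 mm by 190 mm) begins 51 mm behind the grasp point.
Start: joints at [65.059, 30.224, 82.088, -0, 67.689, -10.227], TCP at [0.159, 0.604, 0.245] pointing down, gripper open.
Joint ranges: [-176.69, 176.69], [-43.24, 126.21], [12.49, 139.97], [-82, 262], [0, 151.66], [-163.58, 163.58]. Speed limits (degrees/s): [159.86, 159.86, 180, 180, 180, 180].

### API

Orientations are given as a 3x3 rotation matrix whose columns are the frame's x, y, z axes.
In Python, from workcell import status, read_camera, workorder gives the robot as it stands.
- The arm moves only by the tool send_rows, never from a script. Its arguments are lists of equal length, an entry for each row: "travel": the shift along the world's x, y, z in mm, a list of three; "dr": the turn, a rotation vector about the world's x, y, z in rad, a list of three. In form: {"travel": [[tx, ty, tz], ...], "dr": [[wx, wy, wz], ...]}. A call has 1 to 20 rows; each row is the pose to reach, as a shift and turn from the pose commanded when the call began; what a row does not reach only later rows make up. A row lasts 1/12 s, in which the tool goes at most 41.7 mm and 7.16 degrees, less where a joint would pass 70% of its speed; a pose out of reach is approached as far as the arm can. A call with a gripper value outside its range is refused whole. "hand" is the closure in counts, from 0 (fully open) to 255 (shut), set as the call begins (left out, the last holds). The fingers move at their own pace and stop on an object; the grip force is fixed at half the most. Time passes only in rows, so rows that repeat a pose let the fingers close. It gives the time, the measured TCP pose, the force and the opening at its end, in the units of the state.
- status.observe(): the state, without advancing time (a new reading comes with each control period).
- read_camera(name): name is "scene" or "top" or "wrist"; returns a dict with "image" (420x560x3 uint8, red, green, blue), "vertical_fov" (degrees; the focal length in pixels is half the picture's height over the tangent of half this angle, whatever the lens; pixels are square), "cx", "cy" (the principal point, pixels), "R" (3x3) and "t" (3): a world point X has camera coordinates R X + t. Camera axes: x right, y down, z forward; pixel columns grow to the right and rows downward; lengths in m; the calibration is good to about 2 mm. A picture is of the moment at which its call begins. There is no depth.
- workorder.sign_off(): hands the job in, once; it reports no verdict.
The state is a dict: "time": time; "joints": joint angles; "joint_velocities": joint speeds; "effort": joint torques, N m; "ee_pos": TCP position; "tool_rot": TCP orientation; "ft_force": force on the tool from outside, world axes, zero at the start; "torque": the same for the moment, N m; "finger_gap": opening from 0.0 (shut) to 1.0 (fully open).
Only numpy, scipy, OpenCV 4.12 (cv2) and the standard library are available. Lean on these libraries where they do the work, as an engineer would, in place of code of your own. Each camera call takes 0.05 s, during which the arm holds its last target. There are 200 camera calls.

## Working session

There is one attempt and no reset: what is moved stays moved. The work goes in short steps, Python scripts to look and compute and a tool call to move; the robot and the scene stay as the last step left them, time stands still between calls to the robot, and variables do not carry over. Pictures are saved under pics/ and viewed, about 8 in all and at most 12, crops included, and the job is handed in when it is done.

Besides the shell and the picture viewer there is one more tool, called as name(argument=value, ...) on one line, values as JSON. send_rows: Moves the arm, as the interface text tells. Its arguments: {"type":"object","properties":{"travel":{"type":"array"},"dr":{"type":"array"},"hand":{"type":"number"}},"required":["travel","dr"]}

```bash
ls; mkdir -p pics
cat > h.py <<'E'
import numpy as np, cv2
from workcell import status, read_camera, workorder
def cam(name,save=None):
    d=read_camera(name); d['R']=np.array(d['R']);d['t']=np.array(d['t'])
    d['f']=210/np.tan(np.radians(d['vertical_fov'])/2)
    if save: cv2.imwrite('pics/'+save,d['image'][:,:,::-1])
    return d
def onplane(d,u,v,z):
    r=d['R'].T@np.array([(u-d['cx'])/d['f'],(v-d['cy'])/d['f'],1]); c=-d['R'].T@d['t']
    return c+r*(z-c[2])/r[2]
def proj(d,X):
    p=d['R']@np.array(X)+d['t']; return p[:2]/p[2]*d['f']+[d['cx'],d['cy']]
E
python3 - <<'E'
from h import *
a=cam('scene','s0.png');b=cam('top','t0.png')
im=np.hstack([a['image'],b['image']])
for d in (a,b): print(d['f'],d['cx'],d['cy'],-d['R'].T@d['t'],d['R'].round(3).tolist())
print(status.observe())
E
```

```text
pics
407.4573595193338 284.1362639425821 202.02322289394138 [-0.04252423 -0.78152267  0.41215773] [[0.719, -0.695, 0.016], [-0.248, -0.279, -0.928], [0.649, 0.663, -0.373]]
405.2490908007834 282.9459541050265 218.5628379031172 [ 0.3977297  -0.23005497  0.91577679] [[0.004, -1.0, 0.005], [-0.99, -0.005, -0.14], [0.14, -0.005, -0.99]]
{'time': 0.1, 'joints': array([ 6.50594272e+01,  3.02738383e+01,  8.21488110e+01, -1.35529676e-03,
        6.76904217e+01, -1.02264947e+01]), 'joint_velocities': array([-0.02893041, -0.14693767, -0.17207287, -0.0580306 , -0.01179241,
        0.03084056]), 'effort': array([-2.86263330e-04, -4.40984881e+01, -1.77152199e+01,  6.34371140e-02,
        5.33203140e-02, -4.21264781e-05]), 'ee_pos': array([0.15845051, 0.60393974, 0.24366862]), 'tool_rot': array([[-9.67207525e-01,  2.53986108e-01, -8.12321134e-04],
       [ 2.53987194e-01,  9.67205909e-01, -1.79865299e-03],
       [ 3.28848928e-04, -1.94598987e-03, -9.99998052e-01]]), 'ft_force': array([-0.45142258, -0.84428167, -0.13796839]), 'torque': array([0.01361725, 0.01659387, 0.01434324]), 'finger_gap': 0.9977676633063711}
```

View pics/t0.png

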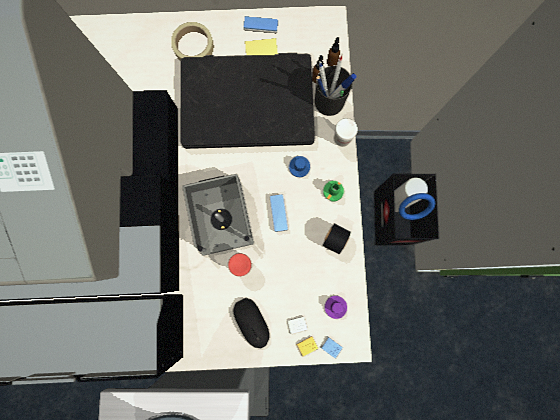

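View pics/s0.png

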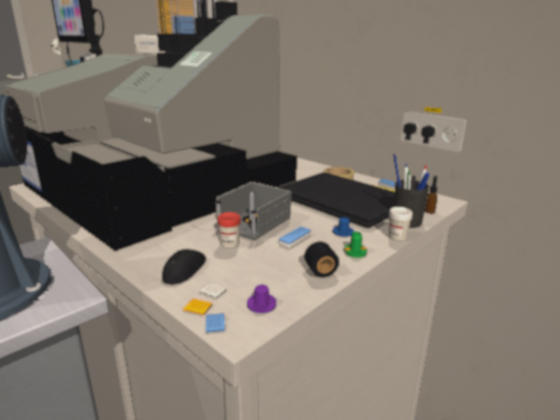

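The top view shows the bay around (220,215), the red pot (239,265), the mailer (278,212), the roll (337,238), the green hub (334,190) and the white pot (346,131). The cap candidates are blue (299,166) and purple (335,306). The blue ring at (418,206) lies off the bench and is not a cap. Blue is the one meant, and I'll confirm it in an enlarged crop.

Run:
```python
from h import *
im=cv2.imread('pics/t0.png')[145:285,175:365]
cv2.imwrite('pics/t0c.png',cv2.resize(im,None,fx=4.2,fy=4.2,interpolation=cv2.INTER_CUBIC))
d=cam('top')
for n,u,v,z in [('spin',221,218,.08),('cap',299,166,.032),('hub',334,190,.045),('roll',337,238,.05),('white',346,131,.065),('red',239,265,.065),('slides',278,212,.015)]: print(n,onplane(d,u,v,z).round(3))
```

```text
spin [ 0.517 -0.105  0.08 ]
cap [ 0.642 -0.27   0.032]
hub [ 0.585 -0.346  0.045]
roll [ 0.479 -0.35   0.05 ]
white [ 0.712 -0.371  0.065]
red [ 0.42  -0.143  0.065]
slides [ 0.54  -0.223  0.015]
```

View pics/t0c.png

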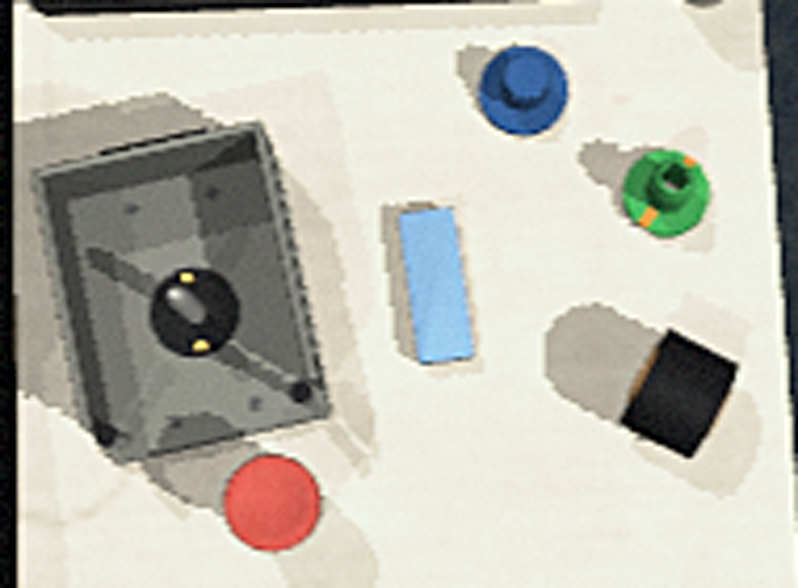

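The crop confirms the blue cap at (299,166): flange plus round knob. The hub's orange marks, both brass lugs and the spindle are visible, and the roll lies on its side with its axis running right and down in the image. Next I measure these and check the height of the printer body next to the bay, which is on the arm's path.

```bash
cat >> h.py <<'E'
def tri(d1,p1,d2,p2):
    A=[];b=[]
    for d,p in((d1,p1),(d2,p2)):
        c=-d['R'].T@d['t'];r=d['R'].T@np.array([(p[0]-d['cx'])/d['f'],(p[1]-d['cy'])/d['f'],1]);r/=np.linalg.norm(r)
        P=np.eye(3)-np.outer(r,r);A.append(P);b.append(P@c)
    return np.linalg.lstsq(np.vstack(A),np.hstack(b),rcond=None)[0]
def blobs(im,lo,hi,amin=4):
    m=cv2.inRange(cv2.cvtColor(im,cv2.COLOR_RGB2HSV),np.array(lo),np.array(hi))
    n,l,s,c=cv2.connectedComponentsWithStats(m)
    return [(c[i],s[i]) for i in range(1,n) if s[i][4]>=amin],l
E
python3 - <<'E'
from h import *
a=cam('scene');b=cam('top')
print('keypad',tri(a,(137,82),b,(27,170)).round(3))
print('start tcp in scene',proj(a,[.159,.604,.245]))
for u,v in [(133,91),(178,92),(175,288),(182,297),(182,360),(95,275),(120,278)]: print((u,v),[onplane(b,u,v,z).round(2)[:2].tolist() for z in (0,.1,.2,.4)])
for u,v in [(165,240),(245,190),(12,187),(275,150)]: print((u,v),onplane(a,u,v,0).round(3))
for X in ([.25,.0,0],[.25,0,.1],[.25,0,.2]): print(X,proj(a,X),proj(b,X))
im=b['image']
for n,lo,hi,z in [('orange',(5,150,150),(22,255,255),.009),('brass',(20,80,120),(35,255,255),.017),('green',(45,100,40),(85,255,255),.009),('blue',(105,120,40),(125,255,255),.005)]:
    for c,s in blobs(im,lo,hi)[0]:
        if 175<c[0]<365 and 145<c[1]<285: print(n,c.round(1),s[2:],onplane(b,*c,z).round(4))
E
```

```text
keypad [0.493 0.197 0.302]
start tcp in scene [-16.6894069   98.90839979]
(133, 91) [[0.83, 0.12], [0.79, 0.09], [0.74, 0.05], [0.64, -0.03]]
(178, 92) [[0.83, 0.02], [0.78, -0.01], [0.74, -0.04], [0.64, -0.09]]
(175, 288) [[0.37, 0.01], [0.37, -0.02], [0.38, -0.05], [0.38, -0.1]]
(182, 297) [[0.35, -0.01], [0.36, -0.04], [0.36, -0.06], [0.37, -0.11]]
(182, 360) [[0.22, -0.02], [0.24, -0.04], [0.26, -0.06], [0.3, -0.11]]
(95, 275) [[0.4, 0.18], [0.4, 0.14], [0.4, 0.09], [0.4, 0.0]]
(120, 278) [[0.39, 0.13], [0.39, 0.09], [0.39, 0.05], [0.39, -0.03]]
(165, 240) [ 0.327 -0.036  0.   ]
(245, 190) [ 0.655  0.094 -0.   ]
(12, 187) [ 0.167  0.559 -0.   ]
(275, 150) [1.032 0.373 0.   ]
[0.25, 0.0, 0] [123.58453629 245.42068045] [175.0250703  343.79158444]
[0.25, 0, 0.1] [117.12800749 201.5343293 ] [161.70862622 352.34135454]
[0.25, 0, 0.2] [110.05942786 153.48774302] [144.55323302 363.35590671]
orange [328.5 196.6] [ 4  4 11] [ 0.5771 -0.3381  0.009 ]
brass [219.  210.5] [3 2 6] [ 0.5425 -0.0908  0.017 ]
brass [222.5 226.7] [4 2 6] [ 0.506  -0.0996  0.017 ]
green [333.3 190.4] [ 20  20 285] [ 0.5918 -0.3492  0.009 ]
blue [299.2 166.2] [ 21  21 333] [ 0.6493 -0.2715  0.005 ]
```

Run:
```python
from h import *
a=cam('scene');b=cam('top')
for p,q in [((150,147),(95,275)),((110,98),(0,283)),((278,17),(55,15)),((280,150),(133,91)),((165,200),(182,297))]:
    X=tri(a,p,b,q); print(X.round(3),(proj(a,X)-p).round(1),(proj(b,X)-q).round(1))
```

```text
[0.393 0.112 0.167] [2.6 0.4] [-2.   2.8]
[0.37  0.222 0.267] [7.6 1.8] [-7.3  9.7]
[0.718 0.041 0.46 ] [-3.5  0.2] [ 5.  -5.1]
[0.786 0.086 0.099] [-0.  0.] [ 0. -0.]
[ 0.348 -0.027  0.085] [3.6 0.3] [-2.1  3.2]
```

send_rows(travel=[[0, 0, 40], [0, 0, 80], [0, 0, 120], [0, 0, 160], [0, 0, 200], [0, 0, 230], [20, -34, 230], [40, -68, 230], [58, -104, 230], [75, -140, 230], [92, -176, 230], [108, -212, 230], [120, -250, 230], [121, -284, 230]], dr=[[0, 0, 0], [0, 0, 0], [0, 0, -0.1], [0, 0, -0.2], [0, 0, -0.3], [0, 0, -0.4], [0, 0, -0.5], [0, 0, -0.6], [0, 0, -0.7], [0, 0, -0.8], [0, 0, -0.9], [0, 0, -1.0], [0, 0, -1.1], [0, 0, -1.2]], hand=0)

```text
time: 1.52
ee_pos: [0.281, 0.3184, 0.4744]
tool_rot: [[-0.107, 0.994, 0.001], [0.994, 0.107, -0.001], [-0.001, 0.001, -1.0]]
ft_force: [0.5, -0.6, -0.4]
finger_gap: 0.999
```

send_rows(travel=[[17, -37, 0], [34, -74, 0], [51, -111, 0], [68, -148, 0], [85, -184, 0], [102, -221, 0], [119, -258, 0], [127, -298, 0], [134, -338, 0], [142, -378, 0], [149, -418, 0], [166, -445, -25], [183, -473, -50], [201, -500, -75], [218, -527, -100], [235, -554, -125], [252, -582, -150], [269, -609, -175], [287, -636, -200], [306, -664, -224]], dr=[[0, 0, -0.04], [0, 0, -0.08], [0, 0, -0.12], [0, 0, -0.16], [0, 0, -0.2], [0, 0, -0.24], [0, 0, -0.28], [0, 0, -0.32], [0, 0, -0.36], [0, 0, -0.4], [0, 0, -0.44], [0, 0, -0.48], [0, 0, -0.52], [0, 0, -0.56], [0, 0, -0.6], [0, 0, -0.64], [0, 0, -0.68], [0, 0, -0.72], [0, 0, -0.75], [0, 0, -0.778]])

```text
time: 3.18
ee_pos: [0.586, -0.3446, 0.2489]
tool_rot: [[0.618, 0.787, -0.001], [0.787, -0.618, 0.001], [0.0, -0.001, -1.0]]
ft_force: [0.3, -0.2, 0.2]
finger_gap: 0.999
```

Run:
```python
from h import *
w=cam('wrist','w1.png'); print(w['f'],w['cx'],w['cy'],-w['R'].T@w['t'],w['R'].round(3).tolist())
s=status.observe();print(s['ee_pos'],s['joints'].round(1))
im=w['image']
for n,lo,hi,z in [('orange',(5,150,150),(22,255,255),.009),('green',(45,100,40),(85,255,255),.009),('blue',(105,120,40),(125,255,255),.005)]:
    for c,s in blobs(im,lo,hi,40)[0]: print(n,c.round(1),s,onplane(w,*c,z).round(4))
```

```text
297.47307675275226 279.60367357803506 212.43503320497763 [ 0.63482148 -0.28204434  0.388871  ] [[0.786, -0.618, -0.001], [-0.592, -0.754, 0.286], [-0.177, -0.224, -0.958]]
[ 0.58769996 -0.3497802   0.24029541] [-40.1  35.3  72.9  -0.1  72.1  -1.7]
orange [299.2 186. ] [295 184   9   5  43] [ 0.6066 -0.3584  0.009 ]
orange [106.4 300.2] [104 284   7  33  89] [ 0.2826 -0.3197  0.009 ]
green [470.  86.] [464  81  13  11  94] [ 0.8378 -0.3872  0.009 ]
green [457.3  88.6] [448  83  17  10  49] [ 0.8246 -0.3804  0.009 ]
green [286.3 185.4] [270 168  34  36 851] [ 0.5939 -0.3474  0.009 ]
green [338.4 324. ] [333 310  11  28  72] [ 0.5259 -0.5625  0.009 ]
blue [459.2  24.5] [438   0  44  55 417] [ 0.8609 -0.3227  0.005 ]
blue [501.5  79.1] [476  67  54  23 927] [ 0.8729 -0.4046  0.005 ]
blue [284.9 107.6] [ 266   87   38   42 1257] [ 0.6511 -0.2709  0.005 ]
blue [367.4 226.3] [350 212  36  29 511] [ 0.6458 -0.4612  0.005 ]
```

View pics/w1.png

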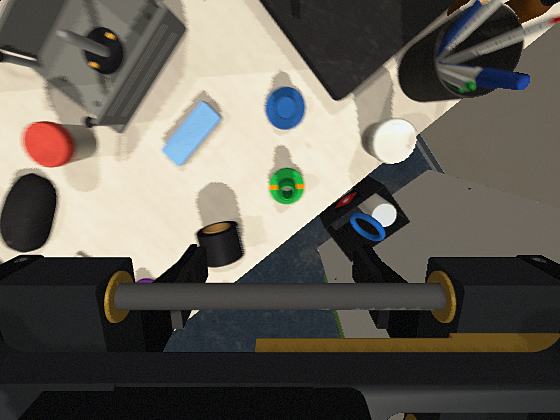

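The hub is at about (287,186) in the wrist view, with its marks nearly along the jaw axis. The blue cap is at (285,107), the roll at (220,243), and the bay's lugs are at (92,35) and (111,65). I'll go closer and measure again.

send_rows(travel=[[3, -1, -35], [7, -3, -70], [7, -3, -100], [7, -3, -130], [7, -3, -130], [7, -3, -130]], dr=[[0, 0, 0], [0, 0, 0], [0, 0, 0], [0, 0, 0], [0, 0, 0], [0, 0, 0]])

```text
time: 3.73
ee_pos: [0.5916, -0.3456, 0.1189]
tool_rot: [[0.616, 0.788, -0.004], [0.788, -0.616, 0.003], [0.0, -0.005, -1.0]]
ft_force: [0.2, 0.1, 0.7]
finger_gap: 0.999
```

Run:
```python
from h import *
w=cam('wrist','w2.png'); s=status.observe();print(s['ee_pos'])
im=w['image']
for n,lo,hi,z in [('orange',(5,120,120),(25,255,255),.009),('green',(45,80,30),(85,255,255),.009)]:
    for c,s in blobs(im,lo,hi,15)[0]:
        X=onplane(w,*c,z)
        if abs(X[0]-.593)<.05 and abs(X[1]+.348)<.05:print(n,c.round(1),s,X.round(4))
cv2.imwrite('pics/w2c.png',cv2.resize(im[100:300,190:390,::-1],None,fx=3,fy=3))
m=cv2.inRange(cv2.cvtColor(im,cv2.COLOR_RGB2HSV),(5,80,30),(85,255,255));m[260:]=0;m[:,:200]=0;m[:,380:]=0
cs=max(cv2.findContours(m,0,1)[0],key=cv2.contourArea)[:,0]
P=np.array([onplane(w,u,v,.009)[:2] for u,v in cs]).astype(np.float32)
print(cv2.minEnclosingCircle(P),cv2.fitEllipse(P))
print(proj(w,[*status.observe()['ee_pos'][:2],.03]))
```

```text
[ 0.59308492 -0.34670338  0.12123374]
orange [262.  219.5] [256 217  13   6  78] [ 0.5776 -0.3368  0.009 ]
orange [302.5 218.5] [297 216  12   6  72] [ 0.6064 -0.358   0.009 ]
green [282.3 217.1] [ 256  191   53   54 2039] [ 0.5931 -0.346   0.009 ]
((0.5925793051719666, -0.3467611074447632), 0.02474116161465645) ((0.5926259160041809, -0.3466472625732422), (0.046245086938142776, 0.04834059253334999), 142.64927673339844)
[282.87497309 225.4937228 ]
```

View pics/w2c.png

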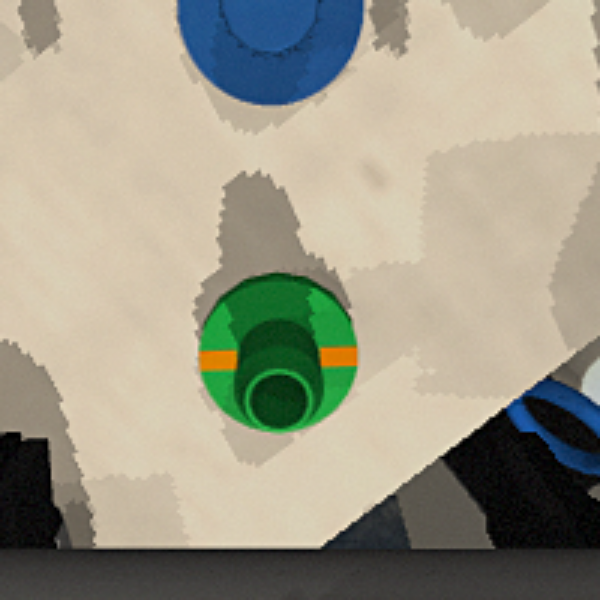

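send_rows(travel=[[0, 0, -30], [0, 0, -60], [0, 0, -80], [0, 0, -87], [0, 0, -87], [0, 0, -87]], dr=[[0, 0, 0], [0, 0, 0], [0, 0, 0], [0, 0, 0], [0, 0, 0], [0, 0, 0]])

```text
time: 4.28
ee_pos: [0.5941, -0.3476, 0.0359]
tool_rot: [[0.616, 0.788, 0.003], [0.788, -0.616, -0.003], [-0.0, 0.004, -1.0]]
ft_force: [0.4, -0.7, 0.0]
finger_gap: 0.996
```

send_rows(travel=[[0, 0, 0], [0, 0, 0], [0, 0, 0], [0, 0, 0], [0, 0, 0], [0, 0, 0], [0, 0, 0], [0, 0, 0], [0, 0, 0], [0, 0, 0]], dr=[[0, 0, 0], [0, 0, 0], [0, 0, 0], [0, 0, 0], [0, 0, 0], [0, 0, 0], [0, 0, 0], [0, 0, 0], [0, 0, 0], [0, 0, 0]], hand=255)

```text
time: 5.12
ee_pos: [0.5927, -0.3465, 0.0334]
tool_rot: [[0.616, 0.788, -0.0], [0.788, -0.616, 0.0], [0.0, -0.0, -1.0]]
ft_force: [0.1, -0.6, -0.2]
finger_gap: 0.326
```

send_rows(travel=[[0, 0, 0], [0, 0, 0], [0, 0, 30], [0, 0, 65], [0, 0, 100], [0, 0, 135], [0, 0, 166], [-10, 26, 166], [-20, 52, 166], [-30, 78, 166], [-40, 104, 166], [-50, 130, 166], [-60, 156, 166], [-69, 182, 166], [-69, 182, 166], [-69, 182, 166], [-69, 182, 166], [-69, 182, 166]], dr=[[0, 0, 0], [0, 0, 0], [0, 0, 0], [0, 0, 0.08], [0, 0, 0.16], [0, 0, 0.24], [0, 0, 0.32], [0, 0, 0.4], [0, 0, 0.48], [0, 0, 0.56], [0, 0, 0.64], [0, 0, 0.72], [0, 0, 0.8], [0, 0, 0.873], [0, 0, 0.873], [0, 0, 0.873], [0, 0, 0.873], [0, 0, 0.873]])

```text
time: 6.62
ee_pos: [0.5246, -0.1657, 0.1998]
tool_rot: [[-0.206, 0.978, 0.001], [0.978, 0.206, -0.001], [-0.001, 0.001, -1.0]]
ft_force: [-0.4, -0.5, -0.8]
finger_gap: 0.271
```

Run:
```python
from h import *
w=cam('wrist','w3.png'); s=status.observe();print(s['ee_pos'],s['tool_rot'].round(3).tolist(),s['finger_gap'],s['joints'].round(0))
im=w['image']
for n,lo,hi,z in [('orange',(5,120,120),(19,255,255),s['ee_pos'][2]-.025),('brass',(18,70,100),(38,255,255),.017)]:
    for c,q in blobs(im,lo,hi,15)[0]: print(n,c.round(1),q,onplane(w,*c,z).round(4))
print(-w['R'].T@w['t'],proj(w,[.5243,-.0952,.08]),proj(w,[.5243,-.0952,.012]))
```

```text
[ 0.52448034 -0.1657765   0.19963671] [[-0.206, 0.979, 0.001], [0.979, 0.206, -0.001], [-0.001, 0.001, -1.0]] 0.2661156874715399 [-29.  28.  96.  -0.  56. -41.]
brass [275.  131.9] [273 129   5   6  26] [ 0.5058 -0.0972  0.017 ]
brass [310.9 131. ] [309 129   5   5  24] [ 0.5423 -0.0886  0.017 ]
brass [ 35.1 242.1] [ 16 225  39  33 711] [ 0.2571 -0.2764  0.017 ]
brass [222.4 298.5] [220 273   7  50 179] [ 0.4822 -0.3059  0.017 ]
brass [336.8 298.6] [334 273   6  50 163] [ 0.6209 -0.277   0.017 ]
brass [361.5 338.1] [335 334  47  14 193] [ 0.6675 -0.3269  0.017 ]
brass [394.3 336.8] [373 334  38  11 123] [ 0.7086 -0.3163  0.017 ]
brass [432.1 336.4] [411 334  39  11  88] [ 0.7563 -0.3057  0.017 ]
brass [138.3 343. ] [133 339  10  10  42] [ 0.385  -0.3941  0.017 ]
brass [169.7 341.4] [157 339  22   9  67] [ 0.4248 -0.3831  0.017 ]
brass [212.3 341.8] [196 339  27  10 103] [ 0.4791 -0.3724  0.017 ]
brass [273.4 338.2] [235 338  82   4  87] [ 0.5558 -0.3506  0.017 ]
brass [328.5 341.6] [316 339  25   9  69] [ 0.627 -0.341  0.017]
brass [253.6 343.4] [247 340  13   8  34] [ 0.5321 -0.3637  0.017 ]
brass [295.1 343.2] [287 340  16   8  52] [ 0.585  -0.3523  0.017 ]
brass [415.4 344.1] [411 340  11   8  21] [ 0.7391 -0.3215  0.017 ]
[ 0.50840773 -0.0878576   0.33964823] [295.91318029 136.2334863 ] [292.5021296  133.58173439]
```

View pics/w3.png

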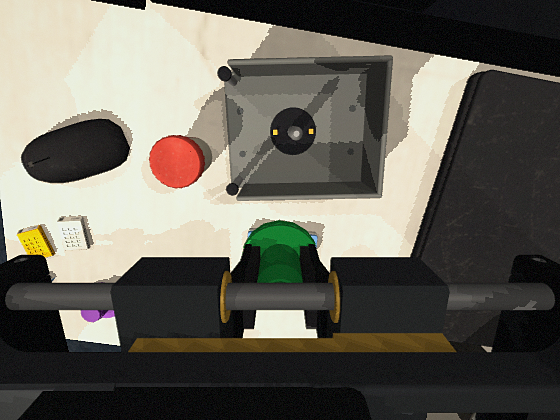

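send_rows(travel=[[0, 30, -10], [0, 55, -30], [1, 72, -50], [1, 72, -68], [1, 72, -74], [1, 72, -78], [1, 72, -82], [1, 72, -86], [1, 72, -90], [1, 72, -94], [1, 72, -98], [1, 72, -102], [1, 72, -106], [1, 72, -110], [1, 72, -110]], dr=[[0, 0, 0], [0, 0, 0], [0, 0, 0], [0, 0, 0], [0, 0, 0], [0, 0, 0], [0, 0, 0], [0, 0, 0], [0, 0, 0], [0, 0, 0], [0, 0, 0], [0, 0, 0], [0, 0, 0], [0, 0, 0], [0, 0, 0]])

```text
time: 7.92
ee_pos: [0.5244, -0.0924, 0.0888]
tool_rot: [[-0.208, 0.978, -0.001], [0.978, 0.208, 0.0], [0.001, -0.001, -1.0]]
ft_force: [0.9, 0.6, -0.9]
finger_gap: 0.268
```

send_rows(travel=[[0, 0, -8], [0, 0, -16], [0, 0, -24], [0, 0, -32], [0, 0, -36], [0, 0, -38], [0, 0, -40], [0, 0, -42], [0, 0, -43], [0, 0, -44], [0, 0, -44], [0, 0, -44]], dr=[[0, 0, 0], [0, 0, 0], [0, 0, 0], [0, 0, 0], [0, 0, 0], [0, 0, 0], [0, 0, 0], [0, 0, 0], [0, 0, 0], [0, 0, 0], [0, 0, 0], [0, 0, 0]])

```text
time: 8.92
ee_pos: [0.5248, -0.0925, 0.0457]
tool_rot: [[-0.208, 0.978, 0.0], [0.978, 0.208, -0.0], [-0.0, 0.0, -1.0]]
ft_force: [-0.2, 0.3, -0.9]
finger_gap: 0.266
```

send_rows(travel=[[0, 0, 0], [0, 0, 0], [0, 0, 0], [0, 0, 0], [0, 0, 0], [0, 0, 15], [0, 0, 40], [0, 0, 75], [0, 0, 110], [0, 0, 140], [0, -36, 155], [0, -72, 155], [0, -72, 155], [0, -72, 155]], dr=[[0, 0, 0], [0, 0, 0], [0, 0, 0], [0, 0, 0], [0, 0, 0], [0, 0, 0], [0, 0, 0], [0, 0, 0], [0, 0, 0], [0, 0, 0], [0, 0, 0], [0, 0, 0], [0, 0, 0], [0, 0, 0]], hand=123)

```text
time: 10.08
ee_pos: [0.5248, -0.1662, 0.201]
tool_rot: [[-0.204, 0.979, 0.001], [0.979, 0.204, -0.001], [-0.001, 0.001, -1.0]]
ft_force: [1.0, 0.6, -0.9]
finger_gap: 0.517
```

Run:
```python
from h import *
w=cam('wrist','w4.png'); s=status.observe();print(s['ee_pos'],s['finger_gap'])
im=w['image']; 
cv2.imwrite('pics/w4c.png',cv2.resize(im[60:210,200:400,::-1],None,fx=4,fy=4))
for n,lo,hi,z in [('orange',(5,120,120),(19,255,255),.021),('green',(45,80,30),(85,255,255),.021)]:
    for c,q in blobs(im,lo,hi,10)[0]: print(n,c.round(1),q,onplane(w,*c,z).round(4))
b=cam('top','t4.png')
m=cv2.inRange(b['image'],(0,0,0),(45,45,45)); m[:,:310]=0;m[:,358:]=0;m[:215]=0;m[262:]=0
c=max(cv2.findContours(m,0,1)[0],key=cv2.contourArea)
r=cv2.minAreaRect(c);bx=cv2.boxPoints(r);print(r);print([onplane(b,u,v,.028).round(4).tolist() for u,v in bx], onplane(b,*r[0],.045))
```

```text
[ 0.52411135 -0.16470069  0.2003516 ] 0.5203150164912846
orange [312.1 130.9] [308 128   9   6  47] [ 0.5436 -0.0886  0.021 ]
orange [276.1 132.3] [271 130  11   6  59] [ 0.5073 -0.0976  0.021 ]
orange [225.  331.1] [221 329  10   4  14] [ 0.4926 -0.3506  0.021 ]
green [293.5 130.8] [ 271  107   46   48 1413] [ 0.5246 -0.0924  0.021 ]
((336.5, 238.50001525878906), (19.230182647705078, 24.59674644470215), 26.56505012512207)
[[0.4649, -0.3211, 0.028], [0.5136, -0.3459, 0.028], [0.4947, -0.3836, 0.028], [0.4462, -0.3586, 0.028]] [ 0.47817578 -0.34993556  0.045     ]
```

View pics/w4c.png

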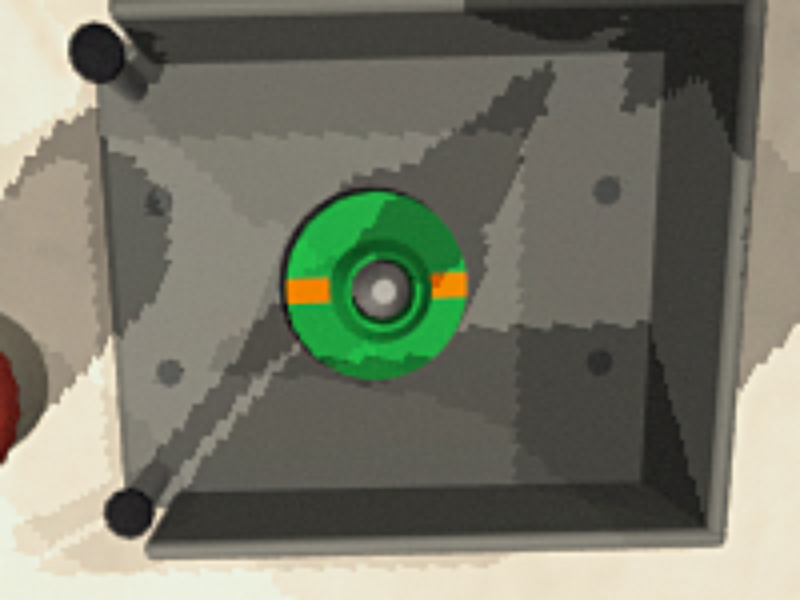

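The hub is flat, with its marks over the lugs at crop (308,291) and (448,285). The TCP reached seating height with no reaction force. Now the roll.

send_rows(travel=[[-7, -28, 0], [-14, -56, 0], [-21, -84, 0], [-28, -112, 0], [-35, -140, 0], [-40, -165, 0], [-44, -185, 0], [-44, -185, 0], [-44, -185, 0], [-44, -185, 0]], dr=[[0, 0, -0.1], [0, 0, -0.2], [0, 0, -0.3], [0, 0, -0.4], [0, 0, -0.5], [0, 0, -0.6], [0, 0, -0.68], [0, 0, -0.68], [0, 0, -0.68], [0, 0, -0.68]], hand=0)

```text
time: 11.02
ee_pos: [0.4805, -0.3473, 0.1998]
tool_rot: [[0.452, 0.892, -0.002], [0.892, -0.452, 0.003], [0.002, -0.003, -1.0]]
ft_force: [0.8, 0.6, 1.0]
finger_gap: 0.989
```

Run:
```python
from h import *
w=cam('wrist','w5.png'); s=status.observe();print(s['ee_pos'],s['tool_rot'].round(3).tolist(),s['finger_gap'])
print(-w['R'].T@w['t'])
im=w['image']; p=proj(w,[.48,-.35,.028]);print(p)
u,v=p.astype(int)
x0=max(u-80,0);y0=max(v-90,0);cr=im[y0:v+60,x0:u+80];print(x0,y0)
cv2.imwrite('pics/w5c.png',cv2.resize(cr[:,:,::-1],None,fx=4,fy=4))
```

```text
[ 0.48068559 -0.34721323  0.19995088] [[0.451, 0.892, -0.001], [0.892, -0.451, 0.002], [0.001, -0.002, -1.0]] 0.997450750313163
[ 0.51644469 -0.27679087  0.33989506]
[280.9536314  202.97262412]
200 112
```

View pics/w5c.png

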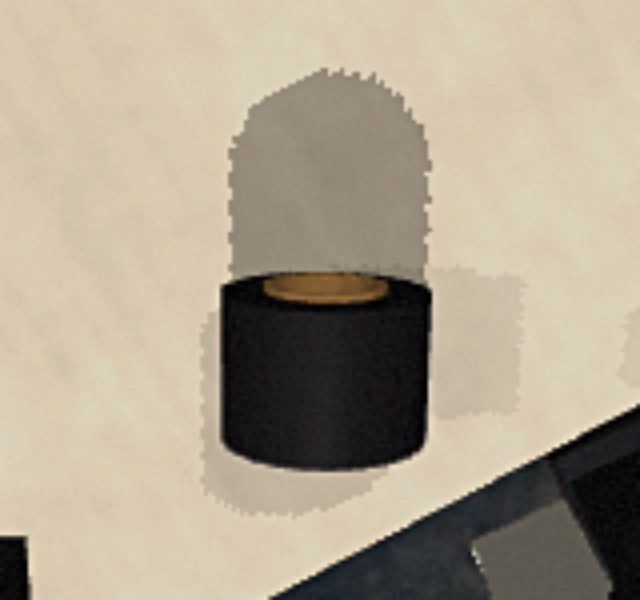

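The roll's lying axis is straight along the tool's x, centred at wrist pixel (281,203), so it is at about (0.480,-0.350). I'll approach leaning 55° about the jaw axis.

send_rows(travel=[[-4, -9, 0], [-9, -18, 0], [-13, -26, 0], [-18, -35, 0], [-22, -44, 0], [-27, -52, 0], [-31, -61, -10], [-36, -70, -30], [-36, -70, -60], [-36, -70, -90], [-36, -70, -122], [-36, -70, -122], [-36, -70, -122]], dr=[[0.107, -0.054, 0], [0.214, -0.108, 0], [0.321, -0.162, 0], [0.428, -0.216, 0], [0.535, -0.27, 0], [0.642, -0.324, 0], [0.749, -0.378, 0], [0.856, -0.433, 0], [0.856, -0.433, 0], [0.856, -0.433, 0], [0.856, -0.433, 0], [0.856, -0.433, 0], [0.856, -0.433, 0]])

```text
time: 12.15
ee_pos: [0.4451, -0.417, 0.0777]
tool_rot: [[0.261, 0.893, 0.367], [0.507, -0.451, 0.735], [0.821, -0.006, -0.571]]
ft_force: [-0.1, 1.0, 0.8]
finger_gap: 1.001
```

send_rows(travel=[[10, 20, -15], [20, 39, -31], [29, 59, -46], [29, 59, -46], [29, 59, -46]], dr=[[0, 0, 0], [0, 0, 0], [0, 0, 0], [0, 0, 0], [0, 0, 0]])

```text
time: 12.57
ee_pos: [0.4749, -0.3593, 0.0346]
tool_rot: [[0.259, 0.893, 0.368], [0.512, -0.45, 0.731], [0.819, -0.001, -0.574]]
ft_force: [-0.6, -1.1, -0.2]
finger_gap: 0.999
```

send_rows(travel=[[0, 0, 0], [0, 0, 0], [0, 0, 0], [0, 0, 0], [0, 0, 0], [0, 0, 0], [0, 0, 0]], dr=[[0, 0, 0], [0, 0, 0], [0, 0, 0], [0, 0, 0], [0, 0, 0], [0, 0, 0], [0, 0, 0]], hand=255)

```text
time: 13.15
ee_pos: [0.4737, -0.3611, 0.0328]
tool_rot: [[0.262, 0.891, 0.37], [0.511, -0.453, 0.73], [0.819, -0.002, -0.574]]
ft_force: [-1.1, -1.4, 1.8]
finger_gap: 0.638
```

send_rows(travel=[[0, 0, 30], [0, 0, 60], [1, 2, 70], [2, 4, 70], [3, 6, 70], [4, 8, 70], [5, 10, 70], [6, 12, 70], [7, 14, 70], [8, 16, 70], [8, 16, 70], [8, 16, 70], [8, 16, 70], [8, 16, 70], [8, 16, 70], [8, 16, 40], [8, 16, 20], [8, 16, 12], [8, 16, 12]], dr=[[0, 0, 0], [0, 0, 0], [-0.108, 0.0545, 0], [-0.216, 0.109, 0], [-0.323, 0.163, 0], [-0.431, 0.218, 0], [-0.539, 0.272, 0], [-0.647, 0.327, 0], [-0.754, 0.381, 0], [-0.862, 0.436, 0], [-0.97, 0.49, 0], [-1.078, 0.545, 0], [-1.185, 0.599, 0], [-1.293, 0.653, 0], [-1.401, 0.708, 0], [-1.401, 0.708, 0], [-1.401, 0.708, 0], [-1.401, 0.708, 0], [-1.401, 0.708, 0]])

```text
time: 14.73
ee_pos: [0.4803, -0.3435, 0.0422]
tool_rot: [[0.37, 0.891, -0.262], [0.731, -0.453, -0.509], [-0.573, -0.003, -0.82]]
ft_force: [-0.1, -0.7, -1.5]
finger_gap: 0.635
```

Run:
```python
from h import *
a=cam('scene','s6.png'); s=status.observe();print(s['ee_pos'],s['tool_rot'].round(3).tolist(),s['finger_gap'],s['joints'].round(0))
cv2.imwrite('pics/s6c.png',cv2.resize(a['image'][160:310,200:400,::-1],None,fx=4,fy=4))
```

```text
[ 0.48095016 -0.34435253  0.04368072] [[0.371, 0.891, -0.26], [0.73, -0.453, -0.511], [-0.573, -0.001, -0.819]] 0.6429195905885596 [-31.  49.  95. -52.  47.  37.]
```

View pics/s6c.png

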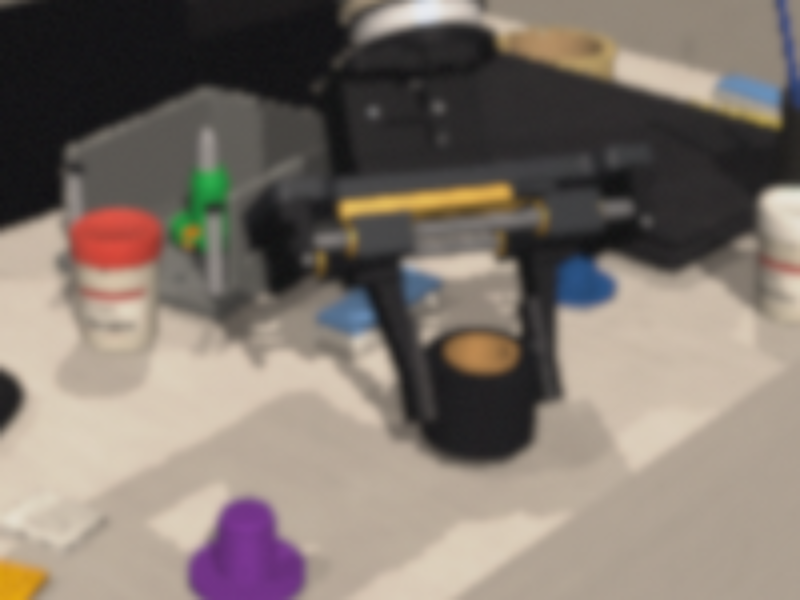

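The roll is upright in the jaws and the bay, mailer and pots are clear. I set it down.

send_rows(travel=[[0, 0, -4], [0, 0, -7], [0, 0, -9], [0, 0, -10], [0, 0, -10]], dr=[[0, 0, 0], [0, 0, 0], [0, 0, 0], [0, 0, 0], [0, 0, 0]])

```text
time: 15.2
ee_pos: [0.4817, -0.3448, 0.0349]
tool_rot: [[0.373, 0.891, -0.258], [0.73, -0.453, -0.512], [-0.573, 0.003, -0.819]]
ft_force: [0.4, -0.5, -1.2]
finger_gap: 0.639
```

send_rows(travel=[[0, 0, 0], [0, 0, 0], [0, 0, 0], [0, 0, 0], [0, 0, 0], [0, 0, 0], [5, 10, 16], [10, 20, 32], [15, 31, 49], [20, 40, 85], [15, 30, 120], [10, 15, 150], [5, 5, 165], [-2, -5, 165], [-2, -5, 165], [-2, -5, 165], [-2, -5, 165], [-2, -5, 165]], dr=[[0, 0, 0], [0, 0, 0], [0, 0, 0], [0, 0, 0], [0, 0, 0], [0, 0, 0], [0, 0, 0], [0, 0, 0], [0, 0, 0], [0, 0, 0], [0.109, -0.055, 0], [0.218, -0.11, 0], [0.327, -0.166, 0], [0.436, -0.221, 0], [0.545, -0.276, 0], [0.545, -0.276, 0], [0.545, -0.276, 0], [0.545, -0.276, 0]], hand=0)

```text
time: 16.7
ee_pos: [0.4789, -0.3498, 0.1994]
tool_rot: [[0.455, 0.89, -0.0], [0.89, -0.455, -0.0], [-0.0, -0.0, -1.0]]
ft_force: [-0.2, 0.3, 0.2]
finger_gap: 1.001
```

Run:
```python
from h import *
w=cam('wrist','w7.png'); s=status.observe();print(s['ee_pos'],s['tool_rot'].round(3).tolist())
im=w['image']; u,v=proj(w,[.48,-.35,.045]).astype(int);print(u,v)
hsv=cv2.cvtColor(im,cv2.COLOR_RGB2HSV)
cr=im[v-60:v+60,u-70:u+70]; cv2.imwrite('pics/w7c.png',cv2.resize(cr[:,:,::-1],None,fx=4,fy=4))
m=cv2.inRange(hsv,(5,90,40),(25,255,255)); k=np.zeros_like(m);k[v-50:v+50,u-60:u+60]=m[v-50:v+50,u-60:u+60]
c=max(cv2.findContours(k,0,1)[0],key=cv2.contourArea)[:,0]
P=np.array([onplane(w,x,y,.045)[:2] for x,y in c]).astype(np.float32);print('core',cv2.minEnclosingCircle(P))
m=cv2.inRange(hsv,(0,0,0),(180,255,50));m|=cv2.inRange(hsv,(5,90,40),(25,255,255));k[:]=0;k[v-50:v+50,u-60:u+60]=m[v-50:v+50,u-60:u+60]
c=max(cv2.findContours(k,0,1)[0],key=cv2.contourArea)[:,0]
print(cv2.boundingRect(c),[onplane(w,x,y,.043)[:2].round(4).tolist() for x,y in (c[c[:,0].argmin()],c[c[:,0].argmax()])])
```

```text
[ 0.47929963 -0.34894028  0.1991509 ] [[0.454, 0.891, -0.001], [0.891, -0.454, 0.0], [0.0, -0.001, -1.0]]
280 204
core ((0.48017793893814087, -0.34778857231140137), 0.017070524394512177)
(254, 170, 53, 58) [[0.4592, -0.3302], [0.502, -0.364]]
```

View pics/w7c.png

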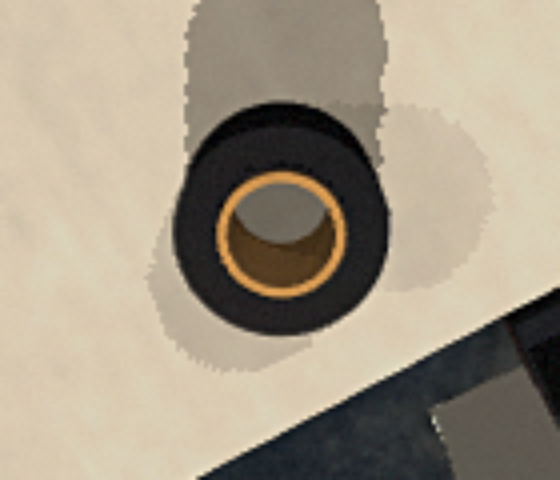

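The roll stands with its core ring at wrist pixel (280,203), about (0.480,-0.348). Next I grip it vertically.

send_rows(travel=[[0, 2, -38], [0, 2, -76], [0, 2, -114], [0, 2, -145], [0, 2, -160], [0, 2, -166], [0, 2, -166], [0, 2, -166]], dr=[[0, 0, 0], [0, 0, 0], [0, 0, 0], [0, 0, 0], [0, 0, 0], [0, 0, 0], [0, 0, 0], [0, 0, 0]])

```text
time: 17.42
ee_pos: [0.4805, -0.3469, 0.0338]
tool_rot: [[0.452, 0.892, 0.001], [0.892, -0.452, -0.0], [0.0, 0.001, -1.0]]
ft_force: [-0.4, -0.5, 0.4]
finger_gap: 1.001
```

send_rows(travel=[[0, 0, 0], [0, 0, 0], [0, 0, 0], [0, 0, 0], [0, 0, 0], [0, 0, 0], [0, 0, 0], [0, 0, 40], [0, 0, 80], [0, 0, 120], [0, 0, 166], [0, 0, 166]], dr=[[0, 0, 0], [0, 0, 0], [0, 0, 0], [0, 0, 0], [0, 0, 0], [0, 0, 0], [0, 0, 0], [0, 0, 0], [0, 0, 0], [0, 0, 0], [0, 0, 0], [0, 0, 0]], hand=255)

```text
time: 18.42
ee_pos: [0.4828, -0.3506, 0.207]
tool_rot: [[0.454, 0.891, 0.011], [0.891, -0.454, -0.01], [-0.004, 0.014, -1.0]]
ft_force: [0.9, -1.4, 0.0]
finger_gap: 0.635
```

send_rows(travel=[[5, 30, 0], [11, 62, 0], [17, 95, 0], [23, 128, 0], [28, 161, 0], [34, 194, 0], [40, 226, 0], [45, 255, 0], [45, 255, -20], [45, 255, -45], [45, 255, -65], [45, 255, -75], [45, 255, -80], [45, 255, -80]], dr=[[0, 0, 0.09], [0, 0, 0.18], [0, 0, 0.27], [0, 0, 0.36], [0, 0, 0.45], [0, 0, 0.54], [0, 0, 0.63], [0, 0, 0.7], [0, 0, 0.7], [0, 0, 0.7], [0, 0, 0.7], [0, 0, 0.7], [0, 0, 0.7], [0, 0, 0.7]])

```text
time: 19.58
ee_pos: [0.524, -0.0924, 0.1184]
tool_rot: [[-0.227, 0.974, -0.002], [0.974, 0.227, 0.002], [0.002, -0.001, -1.0]]
ft_force: [0.2, -0.3, -0.1]
finger_gap: 0.639
```

send_rows(travel=[[0, 0, -6], [0, 0, -12], [0, 0, -18], [0, 0, -24], [0, 0, -30], [0, 0, -36], [0, 0, -42], [0, 0, -46], [0, 0, -46]], dr=[[0, 0, 0], [0, 0, 0], [0, 0, 0], [0, 0, 0], [0, 0, 0], [0, 0, 0], [0, 0, 0], [0, 0, 0], [0, 0, 0]])

```text
time: 20.33
ee_pos: [0.5241, -0.0923, 0.0725]
tool_rot: [[-0.227, 0.974, -0.001], [0.974, 0.227, 0.001], [0.002, -0.001, -1.0]]
ft_force: [-0.5, -0.2, -1.6]
finger_gap: 0.64
```

send_rows(travel=[[0, 0, -4], [0, 0, -8], [0, 0, -12], [0, 0, -15], [0, 0, -17], [0, 0, -19], [0, 0, -19], [0, 0, -19]], dr=[[0, 0, 0], [0, 0, 0], [0, 0, 0], [0, 0, 0], [0, 0, 0], [0, 0, 0], [0, 0, 0], [0, 0, 0]])

```text
time: 21.0
ee_pos: [0.5247, -0.0925, 0.055]
tool_rot: [[-0.227, 0.974, 0.001], [0.974, 0.227, 0.001], [0.0, 0.001, -1.0]]
ft_force: [-0.9, 0.5, 3.4]
finger_gap: 0.642
```

send_rows(travel=[[0, 0, 0], [0, 0, 0], [0, 0, 0], [0, 0, 0], [0, 0, 0], [0, 0, 10], [0, 0, 30], [0, 0, 65], [0, 0, 100], [0, 0, 145], [18, -26, 145], [36, -52, 145], [54, -78, 145], [72, -103, 145], [90, -129, 145], [108, -155, 135], [125, -179, 115], [125, -179, 95], [125, -179, 95], [125, -179, 95]], dr=[[0, 0, 0], [0, 0, 0], [0, 0, 0], [0, 0, 0], [0, 0, 0], [0, 0, 0], [0, 0, 0], [0, 0, 0], [0, 0, 0], [0, 0, 0], [0, 0, -0.1], [0, 0, -0.2], [0, 0, -0.3], [0, 0, -0.4], [0, 0, -0.5], [0, 0, -0.6], [0, 0, -0.7], [0, 0, -0.7], [0, 0, -0.7], [0, 0, -0.7]], hand=62)

```text
time: 22.67
ee_pos: [0.6482, -0.2707, 0.1483]
tool_rot: [[0.454, 0.891, -0.003], [0.891, -0.454, 0.003], [0.001, -0.004, -1.0]]
ft_force: [-0.1, 0.4, 1.1]
finger_gap: 0.754
```

Run:
```python
from h import *
w=cam('wrist','w8.png'); s=status.observe();print(s['ee_pos'],s['tool_rot'].round(3).tolist(),s['finger_gap'])
im=w['image']; 
u,v=proj(w,[.65,-.271,.005]).astype(int);print(u,v)
m=cv2.inRange(cv2.cvtColor(im,cv2.COLOR_RGB2HSV),(104,120,40),(125,255,255));k=np.zeros_like(m);k[v-50:v+50,u-50:u+50]=m[v-50:v+50,u-50:u+50]
c=max(cv2.findContours(k,0,1)[0],key=cv2.contourArea)[:,0]
P=np.array([onplane(w,x,y,.005)[:2] for x,y in c]).astype(np.float32);print('cap',cv2.minEnclosingCircle(P),cv2.fitEllipse(P))
b=cam('top','t8.png'); a=cam('scene','s8.png')
A=cv2.resize(a['image'][160:310,200:400],None,fx=2.9,fy=2.9);u,v=proj(b,[.525,-.095,.06]).astype(int)
B=cv2.resize(b['image'][v-50:v+50,u-14-30:u+56-30+0],None,fx=435/100,fy=435/100) 
cv2.imwrite('pics/c8.png',np.hstack([A[:,:490],B])[:,:,::-1])
```

```text
[ 0.64905934 -0.27069803  0.14980341] [[0.453, 0.891, -0.0], [0.891, -0.453, 0.001], [0.001, -0.001, -1.0]] 0.7543019236217336
282 207
cap ((0.6501805186271667, -0.26919040083885193), 0.02511727623641491) ((0.6500385403633118, -0.2692331075668335), (0.048540472984313965, 0.04933975264430046), 152.50428771972656)
```

View pics/c8.png

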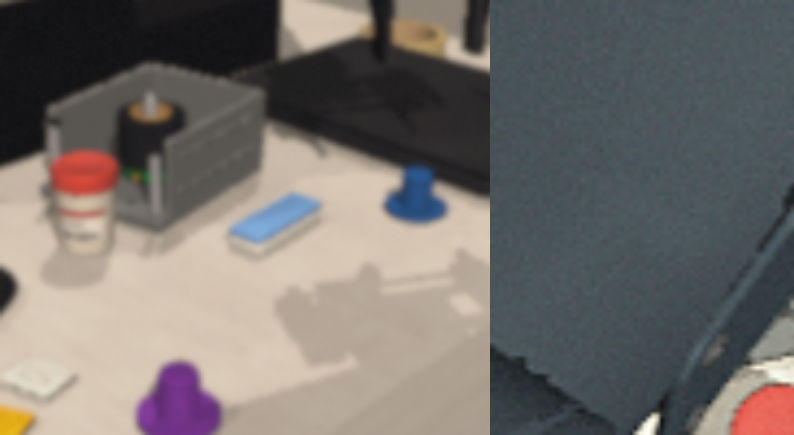

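The roll sits in the bay on the hub with the spindle tip showing at (150,105). The pots, mailer and cap are unmoved. The blue cap is at (0.650,-0.269), so I grip it now.

send_rows(travel=[[0, 3, -35], [0, 3, -70], [0, 3, -100], [0, 3, -115], [0, 3, -120], [0, 3, -120], [0, 3, -120]], dr=[[0, 0, 0], [0, 0, 0], [0, 0, 0], [0, 0, 0], [0, 0, 0], [0, 0, 0], [0, 0, 0]])

```text
time: 23.4
ee_pos: [0.651, -0.2691, 0.0315]
tool_rot: [[0.453, 0.891, 0.004], [0.891, -0.453, -0.002], [0.0, 0.004, -1.0]]
ft_force: [1.2, -0.5, 0.2]
finger_gap: 0.756
```

send_rows(travel=[[0, 0, 0], [0, 0, 0], [0, 0, 0], [0, 0, 0], [0, 0, 0], [0, 0, 0], [0, 0, 0], [0, 0, 0], [0, 0, 0], [0, 0, 0], [0, 0, 40], [0, 0, 80], [0, 0, 120], [0, 0, 150], [0, 0, 150]], dr=[[0, 0, 0], [0, 0, 0], [0, 0, 0], [0, 0, 0], [0, 0, 0], [0, 0, 0], [0, 0, 0], [0, 0, 0], [0, 0, 0], [0, 0, 0], [0, 0, 0], [0, 0, 0], [0, 0, 0], [0, 0, 0], [0, 0, 0]], hand=255)

```text
time: 24.65
ee_pos: [0.6538, -0.2708, 0.1881]
tool_rot: [[0.454, 0.891, 0.014], [0.891, -0.454, -0.008], [-0.001, 0.016, -1.0]]
ft_force: [1.0, 0.1, 0.5]
finger_gap: 0.272
```

send_rows(travel=[[-16, 22, 10], [-32, 45, 15], [-48, 68, 15], [-64, 90, 15], [-80, 113, 15], [-96, 135, 15], [-112, 158, 15], [-125, 176, 10], [-125, 176, -15], [-125, 176, -40], [-125, 176, -52], [-125, 176, -52], [-125, 176, -56], [-125, 176, -60], [-125, 176, -64], [-125, 176, -68], [-125, 176, -72], [-125, 176, -72]], dr=[[0, 0, 0.09], [0, 0, 0.18], [0, 0, 0.27], [0, 0, 0.36], [0, 0, 0.45], [0, 0, 0.54], [0, 0, 0.63], [0, 0, 0.7], [0, 0, 0.7], [0, 0, 0.7], [0, 0, 0.7], [0, 0, 0.7], [0, 0, 0.7], [0, 0, 0.7], [0, 0, 0.7], [0, 0, 0.7], [0, 0, 0.7], [0, 0, 0.7]])

```text
time: 26.15
ee_pos: [0.5244, -0.0925, 0.1071]
tool_rot: [[-0.227, 0.974, -0.0], [0.974, 0.227, 0.001], [0.001, 0.0, -1.0]]
ft_force: [-0.1, 0.3, -1.7]
finger_gap: 0.268
```

send_rows(travel=[[0, 0, -3], [0, 0, -6], [0, 0, -8], [0, 0, -10], [0, 0, -11], [0, 0, -12], [0, 0, -12], [0, 0, -12]], dr=[[0, 0, 0], [0, 0, 0], [0, 0, 0], [0, 0, 0], [0, 0, 0], [0, 0, 0], [0, 0, 0], [0, 0, 0]])

```text
time: 26.82
ee_pos: [0.5247, -0.0925, 0.0956]
tool_rot: [[-0.227, 0.974, 0.001], [0.974, 0.227, 0.001], [0.0, 0.001, -1.0]]
ft_force: [0.3, 0.3, -0.7]
finger_gap: 0.27
```

send_rows(travel=[[0, 0, -1], [0, 0, -1], [0, 0, -1]], dr=[[0, 0, 0], [0, 0, 0], [0, 0, 0]])

```text
time: 27.07
ee_pos: [0.5248, -0.0925, 0.0954]
tool_rot: [[-0.227, 0.974, 0.001], [0.974, 0.227, 0.0], [0.0, 0.001, -1.0]]
ft_force: [-1.9, 1.8, 6.1]
finger_gap: 0.27
```

send_rows(travel=[[0, 0, 0], [0, 0, 0], [0, 0, 0], [0, 0, 0], [0, 0, 0], [0, 0, 0], [0, 0, 15], [0, 0, 40], [0, 0, 75], [0, 0, 110], [0, -30, 120], [0, -60, 120], [0, -75, 120], [0, -75, 120], [0, -75, 120]], dr=[[0, 0, 0], [0, 0, 0], [0, 0, 0], [0, 0, 0], [0, 0, 0], [0, 0, 0], [0, 0, 0], [0, 0, 0], [0, 0, 0], [0, 0, 0], [0, 0, 0], [0, 0, 0], [0, 0, 0], [0, 0, 0], [0, 0, 0]], hand=123)

```text
time: 28.32
ee_pos: [0.524, -0.1676, 0.2137]
tool_rot: [[-0.225, 0.974, -0.001], [0.974, 0.225, 0.002], [0.003, -0.0, -1.0]]
ft_force: [0.0, 0.3, -0.8]
finger_gap: 0.519
```

Run:
```python
from h import *
w=cam('wrist'); s=status.observe();print(s['ee_pos'],s['finger_gap'])
im=w['image']; u,v=proj(w,[.5245,-.093,.071]).astype(int)
m=cv2.inRange(cv2.cvtColor(im,cv2.COLOR_RGB2HSV),(104,120,40),(125,255,255));k=np.zeros_like(m);k[v-60:v+60,u-60:u+60]=m[v-60:v+60,u-60:u+60]
c=max(cv2.findContours(k,0,1)[0],key=cv2.contourArea)[:,0]
for z in (.066,.071,.076): print(z,cv2.minEnclosingCircle(np.array([onplane(w,x,y,z)[:2] for x,y in c]).astype(np.float32)))
a=cam('scene')
A=cv2.resize(a['image'][160:270,190:390],None,fx=3.6,fy=3.6)[:,:,::-1];B=cv2.resize(im[v-50:v+80,u-50:u+90],None,fx=1.5,fy=1.5)[:,:,::-1]
A[:B.shape[0],-B.shape[1]:]=B; cv2.imwrite('pics/f.png',A)
```

```text
[ 0.52373945 -0.16667434  0.21352327] 0.5189836103723611
0.066 ((0.5256264805793762, -0.09342516213655472), 0.025844093412160873)
0.071 ((0.5252975225448608, -0.09337460249662399), 0.025397086516022682)
0.076 ((0.524968683719635, -0.0933242067694664), 0.024949993938207626)
```

View pics/f.png

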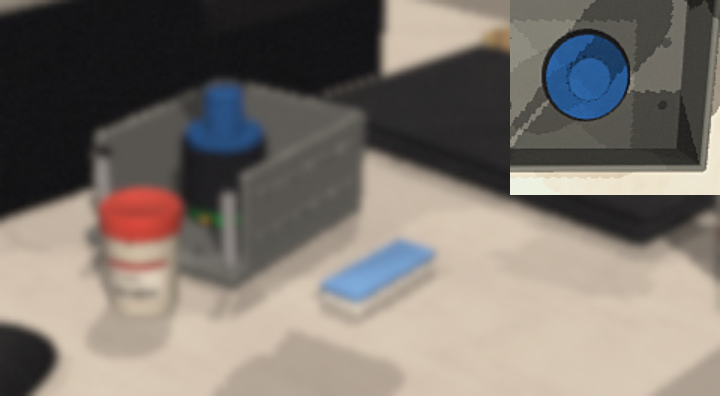

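The cap sits flat and centred on the roll at (222,130), with the hub's green flange below it. The pots and mailer stand where they were, and the gripper is clear.

```bash
python3 -c "
from h import *
print(workorder.sign_off())"
```

```text
the job is handed in; nothing more can be done
None
```

The bay is loaded and the job is handed in, at about 28 s of the 72 s allowed. Sign-off gives no verdict.

- **Hub:** It was gripped by the sleeve, turned about 50° and lowered. It reached seating height (TCP 0.046 m) with no reaction force. The wrist view showed the orange marks along the lug axis.
- **Roll:** I picked it up leaning 55°, stood it on the bench, re-gripped it vertically and slid it over the hub. It met the flange at the expected height with about 3 N.
- **Cap:** The blue one was pressed on at about 6 N, at the expected height. It measured at about (0.525, -0.093), roughly 1 mm from the spindle.
- **Surroundings:** In the last picture the red pot and mailer stand in place and the gripper is clear. The white pot was outside that last crop; the moves kept well clear of it.

**Disagreements:** The top and wrist cameras differed by about 2.4 mm in y. The difference was the same for both hub and spindle, so I used relative positions. The picture check could not tell the hub's seated height from 5 mm higher; that rests on the arm height and force. No check failed.

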